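# Snap the spring-lid cases shut, sort out the stiff latch, stack the good ones

## Robot

A 7-joint arm with a two-finger parallel gripper is mounted at the origin on a cart in front of the work surface, level with it; the furniture and walls round the work are solid. World frame = base frame: x ahead of the robot, y to its left, z up, the work surface at z = 0. Lengths are in m, angles in rad, forces in N, time in s.
With the tool pointing down it reaches from about 0.4 to 0.9 m from the base axis. Payload 5.5 kg.
Tool frame: the origin (TCP) lies at the very end of the fingers, on their centre line; the grasp point (between the pads) lies behind it (hold_point_z is the x of the grasp point in the tool frame, in m); x points along the fingers, z is the direction in which the jaws open and shut, and the axes are right-handed (so a half turn about x gives the same grasp; the last joint's range is limited). The gripper opens to 92 mm and grips with 3 to 60 N. Pads are 19 mm wide; open, the fingers measure 130 mm over their backs; the gripper's body (75 mm by 190 mm) begins 47 mm behind the grasp point.
Start: joints at [-0.906, 0.501, -0.427, 1.55, 0.221, 1.138, -0.21], TCP at [0.254, 0.598, 0.227] pointing down, gripper open.
Joint ranges: [-2.88, 2.88], [-0.31, 2.03], [-1.54, 1.56], [0.2, 2.42], [-1.41, 4.55], [0.19, 2.02], [-2.57, 2.57]. Speed limits (rad/s): [2.57, 2.57, 3.14, 3.14, 3.14, 3.14, 3.14].

## Interface

Orientations are given as a 3x3 rotation matrix whose columns are the frame's x, y, z axes.
In Python, from station import * gives the robot as it stands.
- The arm moves only by the tool arm_command, never from a script. Its argument "rows" is a list of rows, each a list of 7 numbers: the turn, a rotation vector about the tool's x, y, z in degrees, then the shift along the tool's x, y, z in m, then the closure, from -1 (fully open) to 1 (shut), so that 0 is half open. In form: [[wx, wy, wz, dx, dy, dz, jaw], ...]. A call has exactly 5 rows; each row is the pose to reach, as a shift and turn from the pose measured when the call began, along the tool's axes at that moment; what a row does not reach only later rows make up. A row lasts 1/8 s, in which the tool goes at most 62.5 mm and 10.7 degrees, less where a joint would pass 70% of its speed; a pose out of reach is approached as far as the arm can. A call with a gripper value outside its range is refused whole. The fingers move at their own pace and stop on an object; "force" is the grip in N (left out, the last holds). Time passes only in rows, so rows that repeat a pose let the fingers close, or fill a call up. It gives the time, the measured TCP pose, the force and the opening at its end, in the units of the state.
- sense(): the state, without advancing time (a new reading comes with each control period).
- camera(name): name is "side" or "top"; returns the picture (400x640x3 uint8, blue, green, red); there is no depth.
- get_calibration(name): a dict with "K" (3x3 intrinsics, pixels), "k1" (the pictures are not rectified: a ray, as slopes to the right and down, at radius r is drawn at 1 + k1 r^2 times it, then the intrinsics apply), "rvec" (rotation vector, rad) and "tvec" (3), from world to camera coordinates, as OpenCV has them. Camera axes: x right, y down, z forward; pixel columns grow to the right and rows downward; lengths in m; the calibration is good to about 2 mm. A picture is of the moment at which its call begins. get_calibration takes no time and is no camera call.
- job_done(): hands the job in, once; it reports no verdict.
The state is a dict: "time_s": time; "joint_pos": joint angles; "qd": joint speeds; "joint_torque": joint torques, N m; "position": TCP position; "eef_rot": TCP orientation; "ft_force": force on the tool from outside, world axes, zero at the start; "ft_torque": the same for the moment, N m; "width": finger opening in m.
Only numpy, scipy, OpenCV 4.12 (cv2) and the standard library are available. Lean on these libraries where they do the work, as an engineer would, in place of code of your own. Each camera call takes 0.05 s, during which the arm holds its last target. There are 200 camera calls.

## Task

Snap the loose blue cases shut by pressing straight down on the yellow tab of each sprung lid until its latch clicks and the lid stays down, and stack the ones that shut squarely, edges flush, on the closed blue case already standing on the bench, each set down and not dropped. A sound latch clicks before 12 N; if a lid has not clicked by then its latch is faulty: do not force it shut, leave that case open where it stands. Do not disturb the green tin, the metal cup, the pipe offcut and the copper nozzle.

Things in the scene. Friction and masses are not known exactly. Their poses are not given: they have to be found in the camera images.
- case_1: loose blue sheet-steel case, 90 long (x) x 56 wide (y) x 42 mm high when shut, about 0.35 kg. Origin: centre of its underside, z up; front (yellow tab) to -x, lid hinge at x +43, z 32 mm. Walls 37 mm high, to be gripped across the 56 mm width at mid-length. The sprung-open lid stands 16 mm proud at the front. All cases look alike; only the catch may differ
- case_1_tab (a point): case_1's yellow press tab, 18 x 26 mm; this point: middle of its upper face; shut: 38 mm in front of the case centre, 42 mm above the underside; open: 35 and 58 mm. Pressed down, the force rises over 3 mm to a peak (sound catch: 6 to 7 N), then falls to nothing 6 mm above shut; the lid snaps down onto a rigid stop and stays shut
- case_1_lid (a joint): case_1's lid angle, rad: 0 = sprung fully open, 0.20 = shut and caught; the catch passes its peak at 0.04 and snaps over at about 0.12. A lid that has not clicked springs back to 0 when let go; a clicked one stays at about 0.20
- case_2: loose blue sheet-steel case, 90 long (x) x 56 wide (y) x 42 mm high when shut, about 0.35 kg. Origin: centre of its underside, z up; front (yellow tab) to -x, lid hinge at x +43, z 32 mm. Walls 37 mm high, to be gripped across the 56 mm width at mid-length. The sprung-open lid stands 16 mm proud at the front. All cases look alike; only the catch may differ
- case_2_tab (a point): case_2's yellow press tab, 18 x 26 mm; this point: middle of its upper face; shut: 38 mm in front of the case centre, 42 mm above the underside; open: 35 and 58 mm. Pressed down, the force rises over 3 mm to a peak (sound catch: 6 to 7 N), then falls to nothing 6 mm above shut; the lid snaps down onto a rigid stop and stays shut
- case_2_lid (a joint): case_2's lid angle, rad: 0 = sprung fully open, 0.20 = shut and caught; the catch passes its peak at 0.04 and snaps over at about 0.12. A lid that has not clicked springs back to 0 when let go; a clicked one stays at about 0.20
- case_3: loose blue sheet-steel case, 90 long (x) x 56 wide (y) x 42 mm high when shut, about 0.35 kg. Origin: centre of its underside, z up; front (yellow tab) to -x, lid hinge at x +43, z 32 mm. Walls 37 mm high, to be gripped across the 56 mm width at mid-length. The sprung-open lid stands 16 mm proud at the front. All cases look alike; only the catch may differ
- case_3_tab (a point): case_3's yellow press tab, 18 x 26 mm; this point: middle of its upper face; shut: 38 mm in front of the case centre, 42 mm above the underside; open: 35 and 58 mm. Pressed down, the force rises over 3 mm to a peak (sound catch: 6 to 7 N), then falls to nothing 6 mm above shut; the lid snaps down onto a rigid stop and stays shut
- case_3_lid (a joint): case_3's lid angle, rad: 0 = sprung fully open, 0.20 = shut and caught; the catch passes its peak at 0.04 and snaps over at about 0.12. A lid that has not clicked springs back to 0 when let go; a clicked one stays at about 0.20
- base_case: the same blue case 90 (x) x 56 (y) x 42 mm, shut for good and fixed to the bench: the foot of the column. Origin: centre of its underside; its flat top is 42 mm up
- gel_tin: green tin with a grey cap, 66 mm across, 96 mm high, loose bystander; origin: centre of its underside
- bolt_cup: galvanised metal cup, 69 mm across, 74 mm high, loose bystander; origin: centre of its underside
- pipe_offcut: dark pipe offcut standing on end, 42 mm across, 60 mm high, loose bystander; origin: centre of its underside
- gas_nozzle: copper welding nozzle standing on end, 25 mm across, 62 mm high, loose bystander; origin: centre of its underside
Not all that is in view belongs to the job. Leave any purple look-alike of the case_3 alone.

How it is judged:
By the outcome, as a careful person would: the job done as asked, in the order asked, and still so for the second after the job is handed in, with the robot touching nothing.
It also fails if it takes over 62 s, if anything falls off the work surface, if the arm or the gripper's body presses on something with over 40 N, if the wrist force passes 120 N, or if a joint passes its speed limit or range.

## Working session

There is one attempt and no reset: what is moved stays moved. The work goes in short steps, Python scripts to look and compute and a tool call to move; the robot and the scene stay as the last step left them, time stands still between calls to the robot, and variables do not carry over. Pictures are saved under pics/ and viewed, about 8 in all and at most 12, crops included, and the job is handed in when it is done.

Besides the shell and the picture viewer there is one more tool, called by a JSON object that holds its "op" and its "data". arm_command: Moves the arm, as the interface text tells. Its arguments: {"type":"object","properties":{"rows":{"type":"array"},"force":{"type":"number"}},"required":["rows"]}

```bash
ls; mkdir -p pics
python3 - <<'E'
from station import *
import cv2
s=sense();print(s)
for n in("top","side"):
    cv2.imwrite(f"pics/{n}0.png",camera(n));print(n,get_calibration(n))
try: print(hold_point_z)
except Exception as e: print(e)
E
```

```text
pics
{'time_s': 0.0, 'joint_pos': array([-0.90581619,  0.50182612, -0.42679896,  1.55145547,  0.22082123,
        1.13830611, -0.21033792]), 'qd': array([ 1.21138439e-03,  1.35309658e-03, -3.64975048e-04,  5.30945689e-04,
       -5.82124844e-05,  8.68213953e-04, -4.25597145e-04]), 'joint_torque': array([ 4.39633413e-04, -5.66596091e+01, -5.81628308e+00, -2.79109150e+01,
       -6.86855474e-02,  3.09030572e-02,  1.96434567e-04]), 'position': array([0.25395516, 0.59757157, 0.2256904 ]), 'eef_rot': array([[-7.95473043e-04, -9.20379495e-01,  3.91025513e-01],
       [-1.76170502e-03,  3.91026320e-01,  9.20377810e-01],
       [-9.99998132e-01,  4.32641290e-05, -1.93248807e-03]]), 'ft_force': array([ 0.33335669, -0.76162639, -0.30259932]), 'ft_torque': array([ 0.02862317,  0.04663686, -0.02655891]), 'width': 0.09135123743620181}
top {'K': array([[451.32924313,   0.        , 321.64377194],
       [  0.        , 451.32924313, 208.01277115],
       [  0.        ,   0.        ,   1.        ]]), 'k1': 0.015191706838686089, 'rvec': array([ 2.17411794, -2.13808272,  0.12010337]), 'tvec': array([0.1892328 , 0.54506445, 0.98603638])}
side {'K': array([[475.70326489,   0.        , 316.44297338],
       [  0.        , 475.70326489, 201.85965441],
       [  0.        ,   0.        ,   1.        ]]), 'k1': -0.013755595699338258, 'rvec': array([ 0.50742855, -2.36591295,  1.6381847 ]), 'tvec': array([0.55727442, 0.09908101, 1.12119823])}
-0.0188
```

View pics/top0.png

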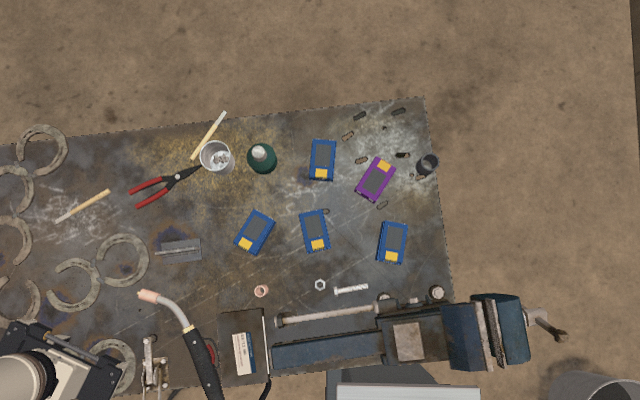

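View pics/side0.png

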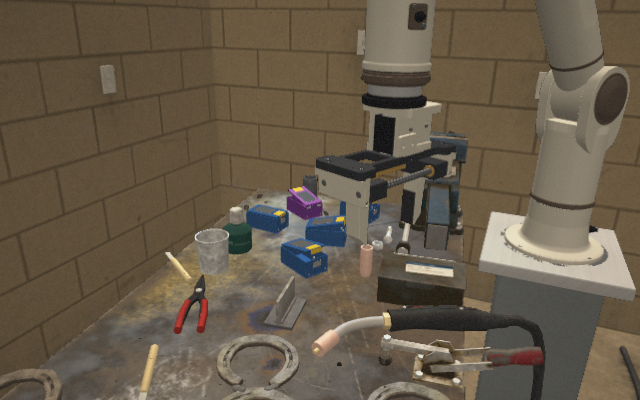

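The top view shows four blue cases, at about (322,160), (255,232), (315,231) and (392,242). It also shows the purple decoy (376,180), tin (262,158), cup (216,156), pipe (428,165) and nozzle (261,290). Next I'll zoom in and triangulate the tabs to find which case is shut.

```bash
cat > h.py <<'E'
from station import *
import cv2, numpy as np
def ray(n,px):
    c=get_calibration(n);K=c["K"];R=cv2.Rodrigues(c["rvec"])[0];t=c["tvec"]
    u=cv2.undistortPoints(np.array([[px]],float),K,np.array([c["k1"],0,0,0.]))[0,0]
    return -R.T@t, R.T@np.array([u[0],u[1],1.])
def plane(n,px,z):
    o,d=ray(n,px);return o+d*(z-o[2])/d[2]
def tri(p,q):
    o,d=ray("top",p);a,b=ray("side",q)
    s=np.linalg.lstsq(np.c_[d,-b],a-o,rcond=None)[0]
    P,Q=o+d*s[0],a+b*s[1];return (P+Q)/2,np.linalg.norm(P-Q)
def proj(n,P):
    c=get_calibration(n)
    return cv2.projectPoints(np.array([P],float),c["rvec"],c["tvec"],c["K"],np.array([c["k1"],0,0,0.]))[0][0,0]
def blobs(im,col,amin=25):
    h=cv2.cvtColor(im,cv2.COLOR_BGR2HSV)
    lo,hi={"y":((20,130,120),(32,255,255)),"b":((102,120,50),(120,255,255))}[col]
    m=cv2.inRange(h,lo,hi)
    return [c for c in cv2.findContours(m,cv2.RETR_EXTERNAL,cv2.CHAIN_APPROX_NONE)[0] if cv2.contourArea(c)>amin]
def cen(c):
    m=cv2.moments(c);return np.array([m["m10"],m["m01"]])/m["m00"]
E
python3 - <<'E'
from h import *
I={n:cv2.imread(f"pics/{n}0.png") for n in("top","side")}
B={n:blobs(I[n],"y") for n in I}
for n in I:
  for c in B[n]: print(n,"y",cen(c).round(1),cv2.contourArea(c))
  for c in blobs(I[n],"b",150): print(n,"b",cen(c).round(1),cv2.contourArea(c),cv2.minAreaRect(c))
for c in B["top"]:
  for d in B["side"]:
    P,e=tri(cen(c),cen(d))
    if e<.012: print(cen(c).round(),cen(d).round(),P.round(4),round(e,4))
a=cv2.resize(I["top"][120:310,190:450],None,fx=3,fy=3,interpolation=2)
cv2.imwrite("pics/t0z.png",a)
cv2.imwrite("pics/s0z.png",cv2.resize(I["side"][170:290,220:430],None,fx=3.8,fy=3.8,interpolation=2))
E
```

```text
top y [391. 256.] 79.0
top y [317.3 243.9] 77.0
top y [244.7 243.4] 77.0
top y [320.8 172.9] 70.0
top y [383.4 165.3] 60.5
top b [391.8 239.5] 811.0 ((391.9000244140625, 242.3000030517578), (26.564491271972656, 40.51755905151367), 10.304845809936523)
top b [255.8 230.4] 850.5 ((253.9844512939453, 232.24093627929688), (26.993087768554688, 40.16571807861328), 30.256441116333008)
top b [313.8 228. ] 752.0 ((314.3959045410156, 230.84185791015625), (40.20206832885742, 24.422643661499023), 77.19573211669922)
top b [322.4 156.7] 733.5 ((322.06744384765625, 159.79214477539062), (24.081512451171875, 40.530887603759766), 5.440331935882568)
side y [314.4 248.3] 60.5
side b [303.  260.2] 979.0 ((302.6336975097656, 261.35870361328125), (49.73626708984375, 28.56572723388672), 16.8583984375)
side b [326.1 233.5] 789.0 ((325.0, 231.0), (30.0, 40.0), 90.0)
side b [264.7 220.8] 545.5 ((266.58233642578125, 218.62940979003906), (42.6268310546875, 23.32002067565918), 12.52880859375)
[245. 243.] [314. 248.] [0.4565 0.3646 0.0548] 0.0039
```

View pics/t0z.png

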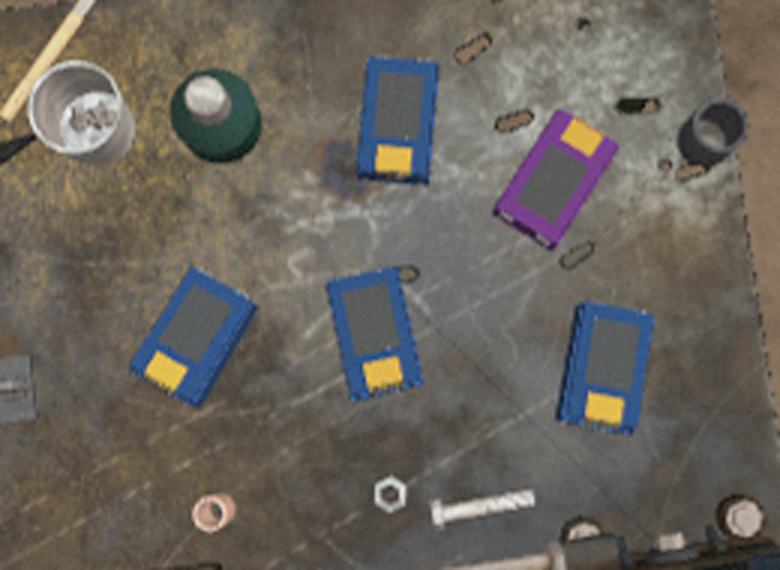

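View pics/s0z.png

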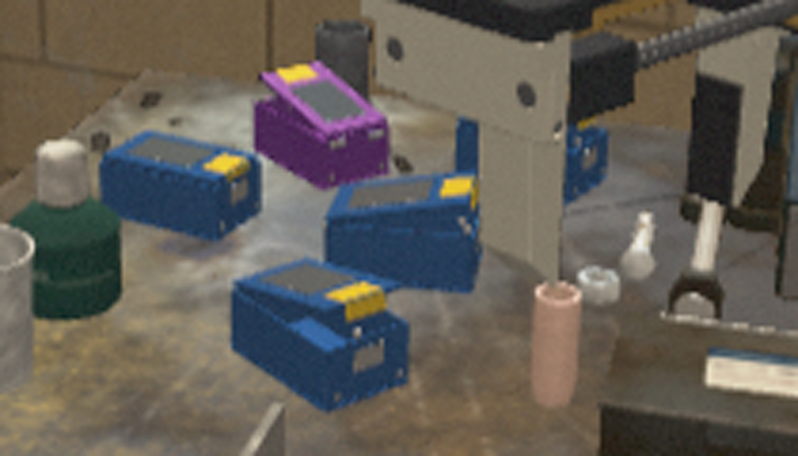

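The lids are open at (255,232), (315,231) and (392,242). The far case at (322,160) is shut, so it is the base. Now the poses.

```bash
cat >> h.py <<'E'
def poses(im,shut):
    "per blue case: tab px, tab xy, yaw of case +x (tab->panel), centre xy; shut(tabpx)->bool"
    out=[];Y=blobs(im,"y");h=cv2.cvtColor(im,cv2.COLOR_BGR2HSV)
    for c in blobs(im,"b",300):
        hull=cv2.convexHull(c);m=np.zeros(im.shape[:2],np.uint8);cv2.fillPoly(m,[hull],255)
        y=[k for k in Y if cv2.pointPolygonTest(hull,tuple(map(float,cen(k))),True)>-6]
        if not y: continue
        w=np.zeros_like(m);cv2.fillPoly(w,[y[0]],1);wy=cen(y[0])
        m=cv2.erode(m,np.ones((5,5)))
        g=((m>0)&(h[...,1]<75)&(h[...,2]<140)).astype(np.uint8)
        n,l,s,ct=cv2.connectedComponentsWithStats(g);k=1+np.argmax(s[1:,4])
        sh=shut(wy)
        T=plane("top",wy,.042 if sh else .058);G=plane("top",ct[k],.042 if sh else .052)
        v=(G-T)[:2];yaw=np.arctan2(v[1],v[0]);d=.038 if sh else .035
        r=cv2.minAreaRect(hull)
        out.append((wy.round(1),sh,s[k,4],T[:2].round(4),np.degrees(yaw).round(2),(np.linalg.norm(v)*1e3).round(1),(T[:2]+d*v/np.linalg.norm(v)).round(4),round(r[2],1),hull))
    return out
E
python3 - <<'E'
from h import *
im=cv2.imread("pics/top0.png")
print("cam",ray("top",(320,200))[0],"img up dir",(plane("top",(320,100),0)-plane("top",(320,300),0)).round(3))
for o in poses(im,lambda p:p[1]<200):
    print(*o[:-1])
    c=o[6];r=cv2.minAreaRect(o[8]);q=cv2.boxPoints(r)
    Q=np.array([plane("top",p,.04)[:2] for p in q]);e=[Q[(i+1)%4]-Q[i] for i in range(4)]
    e=max(e,key=np.linalg.norm);print("   rect yaw",np.degrees(np.arctan2(*(e*np.sign(e[0]))[::-1])).round(2),"ctr",Q.mean(0).round(4))
for n,p,z in(("tin",(262,150),.09),("cup",(216,157),.07),("pipe",(428,163),.06),("noz",(261,289),.06),("purple",(376,180),.04)):print(n,plane("top",p,z).round(3))
E
```

```text
cam [0.42064518 0.18919364 1.04519638] img up dir [0.472 0.008 0.   ]
[391. 256.] False 326 [0.4364 0.0458] -9.63 40.7 [0.4709 0.0399] 10.3
   rect yaw -10.17 ctr [0.4672 0.041 ]
[244.7 243.4] False 329 [0.4582 0.3647] -28.73 40.7 [0.4889 0.3479] 30.3
   rect yaw -28.32 ctr [0.4843 0.3482]
[317.3 243.9] False 322 [0.4598 0.2062] 14.08 40.4 [0.4938 0.2147] 77.2
   rect yaw 13.69 ctr [0.4897 0.2136]
[320.8 172.9] True 313 [0.6206 0.2014] -4.02 42.3 [0.6585 0.1988] 5.4
   rect yaw -4.19 ctr [0.6516 0.1992]
tin [0.659 0.329 0.09 ]
cup [0.647 0.433 0.07 ]
pipe [ 0.643 -0.036  0.06 ]
noz [0.361 0.326 0.06 ]
purple [0.607 0.077 0.04 ]
```

```bash
cat >> h.py <<'E'
from scipy.spatial.transform import Rotation as Ro
def go(pos,case_yaw):
    "turn (deg) and shift (m) in tool axes to reach pos, tool down, jaws across a case of that yaw"
    s=sense();R=s["eef_rot"];t=np.radians(case_yaw+90)
    W=np.array([[0,-np.sin(t),np.cos(t)],[0,np.cos(t),np.sin(t)],[-1,0,0]])
    rv=np.degrees(Ro.from_matrix(R.T@W).as_rotvec());d=R.T@(np.array(pos)-s["position"])
    print("t",round(s["time_s"],2),"pos",s["position"].round(4),"F",s["ft_force"].round(2),"w",round(s["width"],4))
    print("turn",rv.round(2).tolist(),"shift",d.round(4).tolist())
E
cat > cases.py <<'E'
import numpy as np
C={"B":((.4889,.3479),-28.6),"C":((.4938,.2147),13.9),"D":((.4709,.0399),-9.9),"base":((.6585,.1988),-4.1)}
def pt(k,dx,z):
    (x,y),a=C[k];a=np.radians(a);return [x+dx*np.cos(a),y+dx*np.sin(a),z]
E
python3 - <<'E'
from h import *; from cases import *
go(pt("B",-.0365,.075),C["B"][1])
E
```

```text
t 0.1 pos [0.254  0.5976 0.2257] F [-0.29  0.32  0.41] w 0.0919
turn [5.58, -0.1, 0.0] shift [0.151, -0.2776, -0.1342]
```

{"op": "arm_command", "data": {"rows": [[1.5, 0, 0, 0.025, -0.05, -0.022, 1], [3, 0, 0, 0.05, -0.1, -0.045, 1], [4.5, 0, 0, 0.07, -0.15, -0.07, 1], [5.6, 0, 0, 0.09, -0.2, -0.095, 1], [5.6, -0.1, 0, 0.11, -0.25, -0.12, 1]], "force": 20}}

```text
time_s: 0.72
position: [0.4379, 0.3877, 0.1151]
eef_rot: [[-0.0, -0.878, 0.479], [-0.0, 0.479, 0.878], [-1.0, 0.0, -0.0]]
ft_force: [0.2, -0.1, -0.1]
width: 0.0462
```

Run:
```python
from h import *; from cases import *
go(pt("B",-.0365,.066),C["B"][1])
```

```text
t 0.72 pos [0.4379 0.3877 0.1151] F [ 0.17 -0.06 -0.12] w 0.0462
turn [-0.02, -0.02, -0.0] shift [0.0491, -0.0273, -0.0105]
```

{"op": "arm_command", "data": {"rows": [[0, 0, 0, 0.01, -0.0273, -0.0105, 1], [0, 0, 0, 0.02, -0.0273, -0.0105, 1], [0, 0, 0, 0.03, -0.0273, -0.0105, 1], [0, 0, 0, 0.04, -0.0273, -0.0105, 1], [0, 0, 0, 0.049, -0.0273, -0.0105, 1]]}}

```text
time_s: 1.35
position: [0.4558, 0.3666, 0.0655]
eef_rot: [[-0.001, -0.879, 0.477], [0.0, 0.477, 0.879], [-1.0, 0.001, -0.0]]
ft_force: [0.2, -0.1, 0.2]
width: 0.0008
```

Run:
```python
from h import *; from cases import *
go(pt("B",-.0365,.061),C["B"][1])
```

```text
t 1.35 pos [0.4558 0.3666 0.0655] F [ 0.24 -0.11  0.21] w 0.0008
turn [0.11, -0.01, -0.03] shift [0.0045, -0.0015, -0.0006]
```

{"op": "arm_command", "data": {"rows": [[0, 0, 0, 0.002, -0.001, 0, 1], [0, 0, 0, 0.004, -0.0015, 0, 1], [0, 0, 0, 0.005, -0.0015, 0, 1], [0, 0, 0, 0.006, -0.0015, 0, 1], [0, 0, 0, 0.0065, -0.0015, 0, 1]]}}

```text
time_s: 1.98
position: [0.4573, 0.3659, 0.0592]
eef_rot: [[-0.0, -0.879, 0.477], [0.0, 0.477, 0.879], [-1.0, 0.0, 0.0]]
ft_force: [0.7, 0.4, 0.7]
width: 0.0006
```

{"op": "arm_command", "data": {"rows": [[0, 0, 0, 0.0005, 0, 0, 1], [0, 0, 0, 0.001, 0, 0, 1], [0, 0, 0, 0.0015, 0, 0, 1], [0, 0, 0, 0.002, 0, 0, 1], [0, 0, 0, 0.002, 0, 0, 1]]}}

```text
time_s: 2.6
position: [0.4571, 0.3662, 0.0574]
eef_rot: [[-0.0, -0.879, 0.477], [0.001, 0.477, 0.879], [-1.0, 0.001, 0.0]]
ft_force: [-2.7, -0.1, 5.3]
width: 0.0003
```

{"op": "arm_command", "data": {"rows": [[0, 0, 0, 0.0002, 0, 0, 1], [0, 0, 0, 0.0004, 0, 0, 1], [0, 0, 0, 0.0006, 0, 0, 1], [0, 0, 0, 0.0008, 0, 0, 1], [0, 0, 0, 0.0008, 0, 0, 1]]}}

```text
time_s: 3.22
position: [0.4569, 0.3663, 0.0568]
eef_rot: [[-0.0, -0.879, 0.477], [0.001, 0.477, 0.879], [-1.0, 0.001, 0.0]]
ft_force: [-2.5, 0.4, 4.9]
width: 0.0004
```

{"op": "arm_command", "data": {"rows": [[0, 0, 0, 0.0003, 0, 0, 1], [0, 0, 0, 0.0006, 0, 0, 1], [0, 0, 0, 0.0009, 0, 0, 1], [0, 0, 0, 0.0012, 0, 0, 1], [0, 0, 0, 0.0015, 0, 0, 1]]}}

```text
time_s: 3.85
position: [0.4566, 0.3664, 0.0555]
eef_rot: [[-0.001, -0.879, 0.477], [0.001, 0.477, 0.879], [-1.0, 0.001, 0.0]]
ft_force: [-2.2, 0.0, 6.3]
width: 0.0005
```

{"op": "arm_command", "data": {"rows": [[0, 0, 0, 0.0003, 0, 0, 1], [0, 0, 0, 0.0006, 0, 0, 1], [0, 0, 0, 0.0009, 0, 0, 1], [0, 0, 0, 0.0012, 0, 0, 1], [0, 0, 0, 0.0015, 0, 0, 1]]}}

```text
time_s: 4.47
position: [0.4563, 0.3666, 0.0542]
eef_rot: [[-0.001, -0.879, 0.476], [0.001, 0.476, 0.879], [-1.0, 0.001, 0.0]]
ft_force: [-2.5, 1.2, 5.7]
width: 0.0005
```

{"op": "arm_command", "data": {"rows": [[0, 0, 0, 0.0006, 0, 0, 1], [0, 0, 0, 0.0012, 0, 0, 1], [0, 0, 0, 0.0018, 0, 0, 1], [0, 0, 0, 0.0024, 0, 0, 1], [0, 0, 0, 0.0025, 0, 0, 1]]}}

```text
time_s: 5.1
position: [0.4563, 0.3668, 0.0516]
eef_rot: [[-0.001, -0.879, 0.476], [0.001, 0.476, 0.879], [-1.0, 0.001, 0.0]]
ft_force: [-1.8, 0.3, 3.8]
width: 0.0005
```

Falling: a sound catch. I'll follow it through to 0.045.

{"op": "arm_command", "data": {"rows": [[0, 0, 0, 0.0015, 0, 0, 1], [0, 0, 0, 0.003, 0, 0, 1], [0, 0, 0, 0.0045, 0, 0, 1], [0, 0, 0, 0.006, 0, 0, 1], [0, 0, 0, 0.006, 0, 0, 1]]}}

```text
time_s: 5.72
position: [0.4563, 0.3666, 0.0454]
eef_rot: [[-0.001, -0.879, 0.476], [0.001, 0.476, 0.879], [-1.0, 0.001, -0.0]]
ft_force: [-0.2, -0.8, 0.3]
width: 0.0005
```

Run:
```python
from h import *; from cases import *
go(pt("C",-.0365,.066),C["C"][1])
```

```text
t 5.72 pos [0.4563 0.3666 0.0454] F [-0.24 -0.76  0.31] w 0.0005
turn [-42.35, 0.03, -0.08] shift [-0.0207, -0.0784, -0.1402]
```

{"op": "arm_command", "data": {"rows": [[0, 0, 0, -0.045, 0, 0, 1], [-10.5, 0, 0, -0.045, -0.02, -0.035, 1], [-21, 0, 0, -0.045, -0.04, -0.07, 1], [-31.5, 0, 0, -0.045, -0.06, -0.105, 1], [-42.2, 0, 0, -0.04, -0.078, -0.14, 1]]}}

```text
time_s: 6.35
position: [0.4587, 0.2051, 0.0857]
eef_rot: [[0.0, -0.97, -0.244], [0.001, -0.244, 0.97], [-1.0, -0.0, 0.001]]
ft_force: [0.8, 0.7, -0.2]
width: 0.0003
```

Run:
```python
from h import *; from cases import *
go(pt("C",-.0365,.06),C["C"][1])
```

```text
t 6.35 pos [0.4587 0.2051 0.0857] F [ 0.85  0.71 -0.2 ] w 0.0003
turn [0.19, 0.04, 0.02] shift [0.0257, 0.0002, 0.0009]
```

{"op": "arm_command", "data": {"rows": [[0, 0, 0, 0.008, 0, 0.001, 1], [0, 0, 0, 0.016, 0, 0.001, 1], [0, 0, 0, 0.022, 0, 0.001, 1], [0, 0, 0, 0.0255, 0, 0.001, 1], [0, 0, 0, 0.0255, 0, 0.001, 1]]}}

```text
time_s: 6.98
position: [0.4581, 0.2069, 0.0599]
eef_rot: [[-0.0, -0.97, -0.245], [0.001, -0.245, 0.97], [-1.0, 0.0, 0.001]]
ft_force: [-1.1, -0.2, 0.3]
width: 0.0005
```

{"op": "arm_command", "data": {"rows": [[0, 0, 0, 0.0006, 0, 0, 1], [0, 0, 0, 0.0012, 0, 0, 1], [0, 0, 0, 0.0018, 0, 0, 1], [0, 0, 0, 0.0024, 0, 0, 1], [0, 0, 0, 0.0025, 0, 0, 1]]}}

```text
time_s: 7.6
position: [0.458, 0.2071, 0.0576]
eef_rot: [[-0.0, -0.97, -0.245], [0.001, -0.245, 0.97], [-1.0, 0.0, 0.001]]
ft_force: [-2.7, 0.2, 5.8]
width: 0.0005
```

{"op": "arm_command", "data": {"rows": [[0, 0, 0, 0.0003, 0, 0, 1], [0, 0, 0, 0.0006, 0, 0, 1], [0, 0, 0, 0.0008, 0, 0, 1], [0, 0, 0, 0.001, 0, 0, 1], [0, 0, 0, 0.001, 0, 0, 1]]}}

```text
time_s: 8.22
position: [0.4577, 0.2071, 0.0567]
eef_rot: [[-0.001, -0.97, -0.245], [0.001, -0.245, 0.97], [-1.0, 0.0, 0.001]]
ft_force: [-3.1, 0.2, 5.9]
width: 0.0003
```

{"op": "arm_command", "data": {"rows": [[0, 0, 0, 0.0003, 0, 0, 1], [0, 0, 0, 0.0006, 0, 0, 1], [0, 0, 0, 0.0009, 0, 0, 1], [0, 0, 0, 0.0012, 0, 0, 1], [0, 0, 0, 0.0012, 0, 0, 1]]}}

```text
time_s: 8.85
position: [0.4574, 0.2071, 0.0557]
eef_rot: [[-0.001, -0.97, -0.245], [0.0, -0.245, 0.97], [-1.0, 0.001, 0.001]]
ft_force: [-2.4, 1.1, 6.0]
width: 0.0001
```

{"op": "arm_command", "data": {"rows": [[0, 0, 0, 0.0004, 0, 0, 1], [0, 0, 0, 0.0008, 0, 0, 1], [0, 0, 0, 0.0012, 0, 0, 1], [0, 0, 0, 0.0016, 0, 0, 1], [0, 0, 0, 0.0016, 0, 0, 1]]}}

```text
time_s: 9.48
position: [0.4571, 0.2069, 0.0541]
eef_rot: [[-0.002, -0.97, -0.245], [0.0, -0.245, 0.97], [-1.0, 0.002, 0.001]]
ft_force: [-2.2, -0.1, 6.1]
width: 0.0007
```

{"op": "arm_command", "data": {"rows": [[0, 0, 0, 0.0005, 0, 0, 1], [0, 0, 0, 0.001, 0, 0, 1], [0, 0, 0, 0.0015, 0, 0, 1], [0, 0, 0, 0.002, 0, 0, 1], [0, 0, 0, 0.002, 0, 0, 1]]}}

```text
time_s: 10.1
position: [0.4568, 0.2068, 0.0519]
eef_rot: [[-0.002, -0.97, -0.245], [-0.0, -0.245, 0.97], [-1.0, 0.002, 0.0]]
ft_force: [-2.2, 0.6, 3.0]
width: 0.0004
```

{"op": "arm_command", "data": {"rows": [[0, 0, 0, 0.0015, 0, 0, 1], [0, 0, 0, 0.003, 0, 0, 1], [0, 0, 0, 0.0045, 0, 0, 1], [0, 0, 0, 0.0062, 0, 0, 1], [0, 0, 0, 0.0062, 0, 0, 1]]}}

```text
time_s: 10.72
position: [0.4568, 0.2067, 0.0455]
eef_rot: [[-0.002, -0.97, -0.245], [-0.0, -0.245, 0.97], [-1.0, 0.002, 0.0]]
ft_force: [0.0, -0.3, 0.1]
width: 0.0005
```

Run:
```python
from h import *; from cases import *
go(pt("D",-.0365,.09),C["D"][1])
```

```text
t 10.72 pos [0.4568 0.2067 0.0455] F [ 0.03 -0.28  0.05] w 0.0005
turn [24.08, -0.01, -0.14] shift [-0.0444, 0.0606, -0.1503]
```

{"op": "arm_command", "data": {"rows": [[0, 0, 0, -0.045, 0, 0, 1], [6, 0, 0, -0.045, 0.015, -0.037, 1], [12, 0, 0, -0.045, 0.03, -0.075, 1], [18, 0, 0, -0.045, 0.045, -0.113, 1], [24, 0, -0.1, -0.042, 0.06, -0.15, 1]]}}

```text
time_s: 11.35
position: [0.4357, 0.0453, 0.088]
eef_rot: [[0.001, -0.985, 0.174], [-0.0, 0.174, 0.985], [-1.0, -0.001, -0.0]]
ft_force: [0.9, -0.5, 0.5]
width: 0.0003
```

Run:
```python
from h import *; from cases import *
cv2.imwrite("pics/side1.png",camera("side"))
go(pt("D",-.0365,.06),C["D"][1])
```

```text
t 11.4 pos [0.4337 0.0394 0.087 ] F [-1.91 -4.42 -1.67] w 0.0005
turn [-0.66, -0.25, -0.12] shift [0.027, -0.0001, 0.007]
```

{"op": "arm_command", "data": {"rows": [[0, 0, 0, 0.005, 0, 0.007, 1], [0, 0, 0, 0.01, 0, 0.007, 1], [0, 0, 0, 0.015, 0, 0.007, 1], [0, 0, 0, 0.019, 0, 0.007, 1], [0, 0, 0, 0.019, 0, 0.007, 1]]}}

```text
time_s: 12.02
position: [0.4346, 0.0467, 0.0675]
eef_rot: [[-0.004, -0.983, 0.182], [-0.004, 0.182, 0.983], [-1.0, 0.003, -0.004]]
ft_force: [0.1, -1.4, -0.0]
width: 0.0001
```

Run:
```python
from h import *; from cases import *
go(pt("D",-.0365,.06),C["D"][1])
```

```text
t 12.03 pos [0.4346 0.0467 0.0675] F [ 0.1  -1.37 -0.04] w 0.0001
turn [-0.61, -0.25, -0.17] shift [0.0075, -0.0005, -0.0004]
```

{"op": "arm_command", "data": {"rows": [[-0.5, -0.2, -0.2, 0.002, 0, 0, 1], [-0.5, -0.2, -0.2, 0.004, 0, 0, 1], [-0.5, -0.2, -0.2, 0.006, 0, 0, 1], [-0.5, -0.2, -0.2, 0.0075, 0, 0, 1], [-0.5, -0.2, -0.2, 0.0075, 0, 0, 1]]}}

```text
time_s: 12.65
position: [0.4345, 0.0466, 0.0599]
eef_rot: [[0.0, -0.985, 0.174], [-0.001, 0.174, 0.985], [-1.0, -0.0, -0.001]]
ft_force: [-0.8, -0.6, 0.1]
width: 0.0008
```

{"op": "arm_command", "data": {"rows": [[0, 0, 0, 0.0005, 0, 0, 1], [0, 0, 0, 0.001, 0, 0, 1], [0, 0, 0, 0.0015, 0, 0, 1], [0, 0, 0, 0.002, 0, 0, 1], [0, 0, 0, 0.002, 0, 0, 1]]}}

```text
time_s: 13.28
position: [0.4345, 0.0467, 0.0584]
eef_rot: [[0.0, -0.985, 0.174], [-0.001, 0.174, 0.985], [-1.0, -0.0, -0.001]]
ft_force: [-2.0, 0.4, 8.2]
width: 0.0003
```

{"op": "arm_command", "data": {"rows": [[0, 0, 0, 0.0001, 0, 0, 1], [0, 0, 0, 0.0002, 0, 0, 1], [0, 0, 0, 0.0003, 0, 0, 1], [0, 0, 0, 0.0004, 0, 0, 1], [0, 0, 0, 0.0004, 0, 0, 1]]}}

```text
time_s: 13.9
position: [0.4346, 0.0467, 0.0585]
eef_rot: [[0.0, -0.985, 0.174], [-0.002, 0.174, 0.985], [-1.0, -0.001, -0.002]]
ft_force: [-2.4, -0.6, 8.5]
width: 0.0005
```

{"op": "arm_command", "data": {"rows": [[0, 0, 0, 0.0002, 0, 0, 1], [0, 0, 0, 0.0004, 0, 0, 1], [0, 0, 0, 0.0006, 0, 0, 1], [0, 0, 0, 0.0008, 0, 0, 1], [0, 0, 0, 0.0008, 0, 0, 1]]}}

```text
time_s: 14.52
position: [0.4346, 0.0467, 0.0582]
eef_rot: [[0.0, -0.985, 0.174], [-0.002, 0.174, 0.985], [-1.0, -0.001, -0.002]]
ft_force: [-2.5, 0.2, 11.0]
width: 0.0004
```

D reached 11 N with no click and was still rising, well past the 6–7 N sound peak, so it is faulty. I'll release it, back off and open the jaws.

{"op": "arm_command", "data": {"rows": [[0, 0, 0, -0.01, 0, 0, 1], [0, 0, 0, -0.04, 0, 0, 1], [0, 0, 0, -0.08, 0, 0, 0], [0, 0, 0, -0.1, 0, -0.03, -1], [0, 0, 0, -0.1, 0, -0.03, -1]]}}

```text
time_s: 15.15
position: [0.4303, 0.0154, 0.1601]
eef_rot: [[0.004, -0.984, 0.177], [-0.003, 0.177, 0.984], [-1.0, -0.004, -0.003]]
ft_force: [-0.4, 0.3, -0.1]
width: 0.0258
```

Run:
```python
from h import *; from cases import *
t=camera("top");s=camera("side")
cv2.imwrite("pics/top1.png",t);cv2.imwrite("pics/side2.png",s)
for o in poses(t,lambda p:p[0]<360): print(*o[:-1])
cv2.imwrite("pics/both1.png",np.vstack([cv2.resize(t[130:280,170:450],(800,300),interpolation=2)[:, :],cv2.resize(s[170:290,220:430],(524,300),interpolation=2) if 0 else cv2.copyMakeBorder(cv2.resize(s[170:290,220:430],(525,300),interpolation=2),0,0,0,275,0)]))
go(pt("C",0,.1),C["C"][1])
```

```text
[317.7 245.6] True 326 [0.4568 0.2056] 14.02 41.4 [0.4936 0.2148] 77.0
[245.  245.2] True 327 [0.455  0.3668] -28.59 41.7 [0.4884 0.3486] 30.3
[320.8 172.9] True 316 [0.6206 0.2015] -4.12 42.0 [0.6585 0.1988] 5.7
t 15.25 pos [0.4293 0.0173 0.1585] F [-0.28  0.56 -0.19] w 0.034
turn [-23.95, -0.12, 0.05] shift [0.0581, -0.0289, 0.2057]
```

View pics/both1.png

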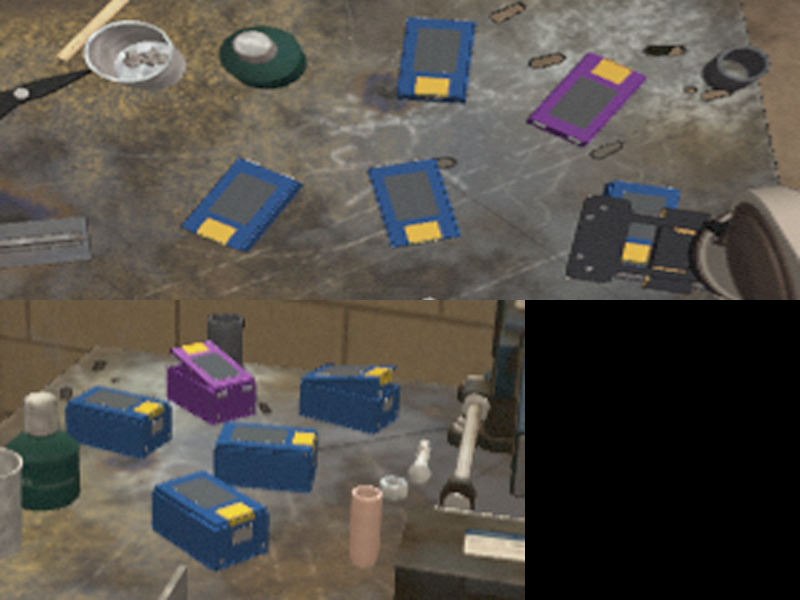

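B and C are latched shut, and D has sprung back open and stays put. Next I'll grip C.

{"op": "arm_command", "data": {"rows": [[-6, 0, 0, 0.01, -0.006, 0.045, -1], [-12, 0, 0, 0.02, -0.012, 0.09, -1], [-18, 0, 0, 0.03, -0.018, 0.135, -1], [-24, -0.1, 0, 0.045, -0.024, 0.18, -1], [-24, -0.1, 0, 0.058, -0.029, 0.2057, -1]], "force": 25}}

```text
time_s: 15.88
position: [0.4929, 0.2186, 0.0986]
eef_rot: [[-0.001, -0.969, -0.246], [0.002, -0.246, 0.969], [-1.0, 0.001, 0.002]]
ft_force: [0.2, -0.3, 0.2]
width: 0.0839
```

```bash
sed -i 's/^C=.*/C={"B":((.4884,.3486),-28.6),"C":((.4936,.2148),14.0),"D":((.4709,.0399),-9.9),"base":((.6585,.1988),-4.1)}/' cases.py
python3 - <<'E'
from h import *; from cases import *
camera("top")
go(pt("C",0,.01),C["C"][1])
E
```

```text
t 15.93 pos [0.4928 0.2214 0.0975] F [1.82 4.04 0.41] w 0.0879
turn [0.27, 0.24, -0.04] shift [0.0874, 0.0008, -0.007]
```

{"op": "arm_command", "data": {"rows": [[0, 0.2, 0, 0.01, 0.001, -0.007, -1], [0, 0.2, 0, 0.02, 0.001, -0.007, -1], [0, 0.2, 0, 0.032, 0.001, -0.007, -1], [0, 0.2, 0, 0.042, 0.001, -0.007, -1], [0, 0.2, 0, 0.045, 0.001, -0.007, -1]]}}

```text
time_s: 16.55
position: [0.4931, 0.2139, 0.0517]
eef_rot: [[-0.002, -0.969, -0.246], [-0.0, -0.246, 0.969], [-1.0, 0.002, 0.0]]
ft_force: [-0.2, 0.5, 0.8]
width: 0.0915
```

Run:
```python
from h import *; from cases import *
go(pt("C",0,.01),C["C"][1])
```

```text
t 16.55 pos [0.4931 0.2139 0.0517] F [-0.21  0.55  0.8 ] w 0.0915
turn [0.24, 0.02, -0.1] shift [0.0417, -0.0008, 0.0007]
```

{"op": "arm_command", "data": {"rows": [[0.2, 0, -0.1, 0.012, -0.0008, 0.0007, -1], [0.2, 0, -0.1, 0.024, -0.0008, 0.0007, -1], [0.2, 0, -0.1, 0.035, -0.0008, 0.0007, -1], [0.2, 0, -0.1, 0.0415, -0.0008, 0.0007, -0.3], [0.2, 0, -0.1, 0.0415, -0.0008, 0.0007, 1]]}}

```text
time_s: 17.18
position: [0.4931, 0.2147, 0.0095]
eef_rot: [[-0.001, -0.97, -0.243], [-0.0, -0.243, 0.97], [-1.0, 0.001, 0.0]]
ft_force: [0.5, -0.1, 0.1]
width: 0.0765
```

{"op": "arm_command", "data": {"rows": [[0, 0, 0, 0, 0, 0, 1], [0, 0, 0, 0, 0, 0, 1], [0, 0, 0, 0, 0, 0, 1], [0, 0, 0, 0, 0, 0, 1], [0, 0, 0, 0, 0, 0, 1]]}}

```text
time_s: 17.8
position: [0.4935, 0.2148, 0.0098]
eef_rot: [[-0.001, -0.97, -0.243], [0.0, -0.243, 0.97], [-1.0, 0.001, 0.0]]
ft_force: [-0.1, -1.0, 3.1]
width: 0.056
```

Run:
```python
from h import *; from cases import *
go(pt("base",0,.1),C["base"][1])
```

```text
t 17.8 pos [0.4935 0.2148 0.0098] F [-0.12 -0.99  3.13] w 0.056
turn [18.15, 0.01, -0.03] shift [-0.0903, -0.1562, -0.0555]
```

{"op": "arm_command", "data": {"rows": [[0, 0, 0, -0.03, 0, 0, 1], [0, 0, 0, -0.065, -0.02, -0.007, 1], [6, 0, 0, -0.085, -0.06, -0.02, 1], [12, 0, 0, -0.09, -0.1, -0.036, 1], [18, 0, 0, -0.09, -0.135, -0.048, 1]]}}

```text
time_s: 18.42
position: [0.6376, 0.1999, 0.0998]
eef_rot: [[-0.0, -0.997, 0.073], [-0.0, 0.073, 0.997], [-1.0, 0.0, -0.0]]
ft_force: [-0.9, 0.5, -3.4]
width: 0.0557
```

Run:
```python
from h import *; from cases import *
go(pt("base",0,.075),C["base"][1])
```

```text
t 18.43 pos [0.6376 0.1999 0.0998] F [-0.87  0.5  -3.44] w 0.0557
turn [-0.1, -0.02, -0.01] shift [0.0248, -0.0209, 0.0004]
```

{"op": "arm_command", "data": {"rows": [[0, 0, 0, 0.004, -0.01, 0, 1], [0, 0, 0, 0.01, -0.018, 0.0004, 1], [0, 0, 0, 0.016, -0.0208, 0.0004, 1], [0, 0, 0, 0.022, -0.0208, 0.0004, 1], [0, 0, 0, 0.0245, -0.0208, 0.0004, 1]]}}

```text
time_s: 19.05
position: [0.6571, 0.199, 0.0745]
eef_rot: [[-0.002, -0.997, 0.072], [-0.001, 0.072, 0.997], [-1.0, 0.002, -0.001]]
ft_force: [-0.0, -0.3, -2.9]
width: 0.0561
```

Run:
```python
from h import *; from cases import *
t=camera("top");s=camera("side")
cv2.imwrite("pics/both2.png",np.hstack([cv2.resize(t[110:230,240:400],(480,360),interpolation=2),cv2.resize(s[150:270,210:310],(300,360),interpolation=2)]))
go(pt("base",0,.0525),C["base"][1])
```

```text
t 19.15 pos [0.6577 0.1989 0.0749] F [-0.47 -0.67 -3.62] w 0.0561
turn [-0.07, -0.04, -0.06] shift [0.0224, -0.0009, -0.0]
```

View pics/both2.png

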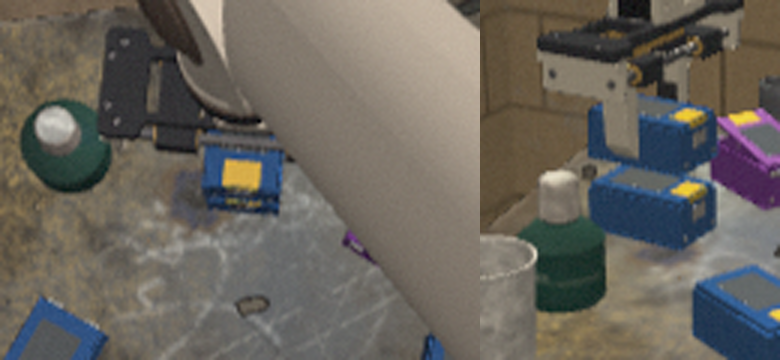

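{"op": "arm_command", "data": {"rows": [[0, 0, 0, 0.006, -0.0009, 0, 1], [0, 0, 0, 0.012, -0.0009, 0, 1], [0, 0, 0, 0.018, -0.0009, 0, 1], [0, 0, 0, 0.0215, -0.0009, 0, 1], [0, 0, 0, 0.0225, -0.0009, 0, 1]]}}

```text
time_s: 19.77
position: [0.6582, 0.1987, 0.052]
eef_rot: [[-0.002, -0.997, 0.073], [-0.001, 0.073, 0.997], [-1.0, 0.002, -0.001]]
ft_force: [-0.2, -0.8, -2.5]
width: 0.0559
```

Run:
```python
from h import *; from cases import *
go(pt("base",0,.0515),C["base"][1])
```

```text
t 19.77 pos [0.6582 0.1987 0.052 ] F [-0.16 -0.8  -2.47] w 0.0559
turn [-0.07, -0.05, -0.11] shift [0.0005, -0.0003, 0.0001]
```

{"op": "arm_command", "data": {"rows": [[0, 0, -0.1, 0.0002, -0.0003, 0, 1], [0, 0, -0.1, 0.0004, -0.0003, 0, 1], [0, 0, -0.1, 0.0006, -0.0003, 0, 1], [0, 0, -0.1, 0.0008, -0.0003, 0, 1], [0, 0, -0.1, 0.0008, -0.0003, 0, 1]]}}

```text
time_s: 20.4
position: [0.6587, 0.1988, 0.0519]
eef_rot: [[0.0, -0.997, 0.073], [-0.001, 0.073, 0.997], [-1.0, -0.0, -0.001]]
ft_force: [-3.6, -1.1, 5.2]
width: 0.0559
```

Contact is firm (+5 N). I'll ease it off, open, and rise.

{"op": "arm_command", "data": {"rows": [[0, 0, 0, -0.0003, 0, 0, 1], [0, 0, 0, -0.0003, 0, 0, 0], [0, 0, 0, -0.0003, 0, 0, -0.3], [0, 0, 0, -0.0003, 0, 0, -1], [0, 0, 0, -0.0003, 0, 0, -1]]}}

```text
time_s: 21.02
position: [0.6589, 0.1989, 0.0524]
eef_rot: [[0.001, -0.997, 0.073], [-0.001, 0.073, 0.997], [-1.0, -0.001, -0.001]]
ft_force: [0.7, -0.2, -0.4]
width: 0.0752
```

{"op": "arm_command", "data": {"rows": [[0, 0, 0, -0.02, 0, 0, -1], [0, 0, 0, -0.06, 0, 0, -1], [0, 0, 0, -0.08, 0.05, 0.02, -1], [0, 0, 0, -0.08, 0.09, 0.05, -1], [0, 0, 0, -0.08, 0.12, 0.08, -1]]}}

```text
time_s: 21.65
position: [0.5441, 0.2889, 0.1347]
eef_rot: [[0.003, -0.997, 0.072], [0.0, 0.072, 0.997], [-1.0, -0.003, 0.001]]
ft_force: [0.5, -0.0, -1.1]
width: 0.0916
```

```bash
cat >> h.py <<'E'
def stackchk(t,s,n):
    "yellow/grey of the topmost case near base, ray to its top plane"
    z=.042*n
    for c in blobs(t,"b",200):
        P=plane("top",cen(c),z)
        if abs(P[0]-.6585)<.05 and abs(P[1]-.2)<.05:
            h=cv2.minAreaRect(cv2.convexHull(c));print("blue",cen(c),h)
    for c in blobs(t,"y"):
        T=plane("top",cen(c),z)
        if abs(T[0]-.6206)<.03 and abs(T[1]-.2014)<.03: print("tab",cen(c),T.round(4),"vs base tab .6206 .2015")
E
python3 - <<'E'
from h import *; from cases import *
t=camera("top");s=camera("side")
cv2.imwrite("pics/top3.png",t);cv2.imwrite("pics/side3.png",s)
stackchk(t,s,2)
cv2.imwrite("pics/both3.png",np.hstack([cv2.resize(t[130:230,270:370],(400,400),interpolation=2),cv2.resize(s[160:260,220:320],(400,400),interpolation=2)]))
for o in poses(t,lambda p:1): print(*o[:-1])
go(pt("B",0,.1),C["B"][1])
E
```

```text
blue [322.44206009 152.7522992 ] ((321.713134765625, 157.15574645996094), (25.350006103515625, 44.905723571777344), 5.194429397583008)
tab [320.26963907 169.25053079] [0.6203 0.2023 0.084 ] vs base tab .6206 .2015
[320.3 169.3] 1 342 [0.629  0.2029] -4.31 43.5 [0.6669 0.2   ] 5.2
t 21.75 pos [0.5408 0.294  0.1346] F [0.12 0.2  0.1 ] w 0.0919
turn [24.93, 0.2, -0.01] shift [0.0348, 0.0558, 0.051]
```

View pics/both3.png

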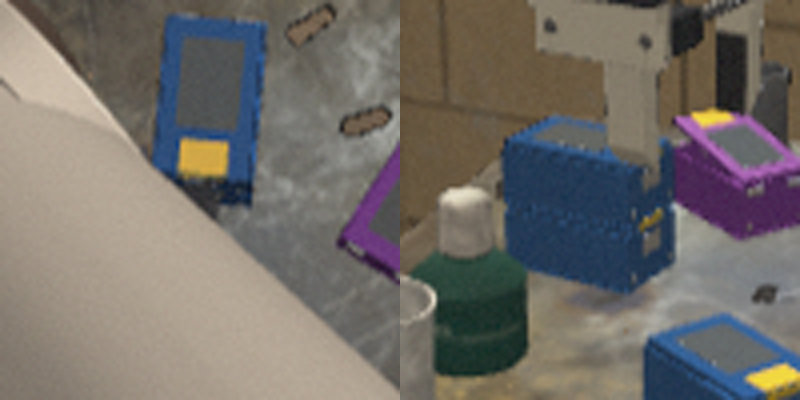

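C sits flush on the base: the tab is within about 1 mm and the yaw within 0.2°. Now B.

{"op": "arm_command", "data": {"rows": [[8, 0, 0, 0.015, 0.025, 0.022, -1], [16, 0, 0, 0.03, 0.045, 0.04, -1], [24.9, 0.2, 0, 0.035, 0.054, 0.049, -1], [24.9, 0.2, 0, 0.06, 0.0558, 0.051, -1], [24.9, 0.2, 0, 0.075, 0.0558, 0.051, -1]]}}

```text
time_s: 22.38
position: [0.4887, 0.3489, 0.0599]
eef_rot: [[0.001, -0.879, 0.478], [0.0, 0.478, 0.879], [-1.0, -0.0, 0.0]]
ft_force: [-0.3, -0.6, 0.3]
width: 0.0916
```

Run:
```python
from h import *; from cases import *
t=camera("side")
go(pt("B",0,.01),C["B"][1])
```

```text
t 22.43 pos [0.488  0.3477 0.0579] F [-0.41 -0.72 -0.44] w 0.0919
turn [0.04, -0.13, -0.05] shift [0.0479, -0.0, 0.0011]
```

{"op": "arm_command", "data": {"rows": [[0, 0, 0, 0.012, 0, 0.0008, -1], [0, 0, 0, 0.024, 0, 0.0008, -1], [0, 0, 0, 0.036, 0, 0.0008, -1], [0, 0, 0, 0.046, 0, 0.0008, -1], [0, 0, 0, 0.0477, 0, 0.0008, -0.3]]}}

```text
time_s: 23.05
position: [0.4877, 0.3479, 0.0092]
eef_rot: [[-0.003, -0.878, 0.478], [-0.002, 0.478, 0.878], [-1.0, 0.002, -0.004]]
ft_force: [-1.0, 0.2, 0.1]
width: 0.0859
```

{"op": "arm_command", "data": {"rows": [[0, 0, 0, 0, 0, 0, 0], [0, 0, 0, 0, 0, 0, 1], [0, 0, 0, 0, 0, 0, 1], [0, 0, 0, 0, 0, 0, 1], [0, 0, 0, 0, 0, 0, 1]]}}

```text
time_s: 23.68
position: [0.488, 0.3482, 0.0096]
eef_rot: [[-0.002, -0.878, 0.478], [-0.002, 0.478, 0.878], [-1.0, 0.001, -0.003]]
ft_force: [-0.3, -0.3, 2.8]
width: 0.0557
```

Run:
```python
from h import *; from cases import *
go(pt("base",0,.14),C["base"][1])
```

```text
t 23.68 pos [0.488  0.3482 0.0096] F [-0.32 -0.34  2.78] w 0.0557
turn [-24.46, -0.15, -0.1] shift [-0.1305, -0.221, -0.0501]
```

{"op": "arm_command", "data": {"rows": [[0, 0, 0, -0.03, 0, 0, 1], [0, 0, 0, -0.085, 0, 0, 1], [-6, 0, 0, -0.13, -0.025, -0.006, 1], [-12, 0, 0, -0.1305, -0.07, -0.016, 1], [-18, 0, 0, -0.1305, -0.12, -0.028, 1]]}}

```text
time_s: 24.3
position: [0.5807, 0.2664, 0.1407]
eef_rot: [[-0.002, -0.984, 0.178], [-0.002, 0.178, 0.984], [-1.0, 0.002, -0.002]]
ft_force: [0.5, 0.6, -3.3]
width: 0.0557
```

Run:
```python
from h import *; from cases import *
go(pt("base",0,.125),C["base"][1])
```

```text
t 24.3 pos [0.5807 0.2664 0.1407] F [ 0.52  0.56 -3.31] w 0.0557
turn [-6.14, -0.11, -0.1] shift [0.0156, -0.0886, -0.0526]
```

{"op": "arm_command", "data": {"rows": [[-2, 0, 0, 0, -0.04, -0.024, 1], [-4, 0, 0, 0, -0.07, -0.042, 1], [-6.1, 0, 0, 0, -0.084, -0.05, 1], [-6.1, -0.1, -0.1, 0.005, -0.0886, -0.0526, 1], [-6.1, -0.1, -0.1, 0.012, -0.0886, -0.0526, 1]]}}

```text
time_s: 24.92
position: [0.6577, 0.1991, 0.1276]
eef_rot: [[-0.001, -0.997, 0.073], [-0.0, 0.073, 0.997], [-1.0, 0.001, -0.0]]
ft_force: [0.3, 0.7, -2.9]
width: 0.0557
```

Run:
```python
from h import *; from cases import *
camera("side")
p=pt("base",0,.0955);p[1]-=.0004
go(p,C["base"][1])
```

```text
t 24.98 pos [0.6566 0.1995 0.1265] F [-0.82 -0.46 -3.33] w 0.0554
turn [-0.01, -0.03, -0.17] shift [0.031, -0.0021, -0.0009]
```

{"op": "arm_command", "data": {"rows": [[0, 0, -0.1, 0.008, -0.0018, -0.0009, 1], [0, 0, -0.1, 0.016, -0.0018, -0.0009, 1], [0, 0, -0.1, 0.024, -0.0018, -0.0009, 1], [0, 0, -0.1, 0.0295, -0.0018, -0.0009, 1], [0, 0, -0.1, 0.0305, -0.0018, -0.0009, 1]]}}

```text
time_s: 25.6
position: [0.6579, 0.1984, 0.0954]
eef_rot: [[-0.002, -0.997, 0.072], [-0.001, 0.072, 0.997], [-1.0, 0.002, -0.001]]
ft_force: [0.0, -1.9, -2.7]
width: 0.056
```

Run:
```python
from h import *; from cases import *
p=pt("base",0,.0935);p[1]-=.0004
go(p,C["base"][1])
```

```text
t 25.6 pos [0.6579 0.1984 0.0954] F [ 0.02 -1.85 -2.7 ] w 0.056
turn [-0.01, -0.05, -0.12] shift [0.0019, -0.0006, 0.0001]
```

{"op": "arm_command", "data": {"rows": [[0, 0, -0.1, 0.0005, -0.0006, 0, 1], [0, 0, -0.1, 0.001, -0.0006, 0, 1], [0, 0, -0.1, 0.0014, -0.0006, 0, 1], [0, 0, -0.1, 0.0018, -0.0006, 0, 1], [0, 0, -0.1, 0.002, -0.0006, 0, 1]]}}

```text
time_s: 26.22
position: [0.6586, 0.1983, 0.0936]
eef_rot: [[-0.0, -0.997, 0.072], [-0.001, 0.072, 0.997], [-1.0, 0.0, -0.001]]
ft_force: [-0.5, -0.7, -0.5]
width: 0.0556
```

Touching now; one more nudge of 0.3 mm, then release.

{"op": "arm_command", "data": {"rows": [[0, 0, 0, 0.0003, 0, 0, 1], [0, 0, 0, 0.0005, 0, 0, 1], [0, 0, 0, 0.0005, 0, 0, 1], [0, 0, 0, 0.0003, 0, 0, 1], [0, 0, 0, 0.0003, 0, 0, 1]]}}

```text
time_s: 26.85
position: [0.6587, 0.1984, 0.0935]
eef_rot: [[0.0, -0.997, 0.072], [-0.001, 0.072, 0.997], [-1.0, -0.0, -0.001]]
ft_force: [-2.2, 0.1, 2.3]
width: 0.0559
```

{"op": "arm_command", "data": {"rows": [[0, 0, 0, 0, 0, 0, 0], [0, 0, 0, 0, 0, 0, -0.3], [0, 0, 0, 0, 0, 0, -1], [0, 0, 0, 0, 0, 0, -1], [0, 0, 0, 0, 0, 0, -1]]}}

```text
time_s: 27.48
position: [0.6587, 0.1985, 0.0935]
eef_rot: [[0.0, -0.997, 0.072], [-0.001, 0.072, 0.997], [-1.0, -0.0, -0.001]]
ft_force: [-0.4, 0.6, -0.1]
width: 0.0852
```

{"op": "arm_command", "data": {"rows": [[0, 0, 0, -0.02, 0, 0, -1], [0, 0, 0, -0.06, 0, 0, -1], [0, 0, 0, -0.11, 0.02, 0.01, -1], [0, 0, 0, -0.12, 0.07, 0.05, -1], [0, 0, 0, -0.12, 0.11, 0.09, -1]]}}

```text
time_s: 28.1
position: [0.5556, 0.2975, 0.2171]
eef_rot: [[0.005, -0.997, 0.073], [0.002, 0.073, 0.997], [-1.0, -0.005, 0.002]]
ft_force: [0.6, 1.2, -0.3]
width: 0.0917
```

{"op": "arm_command", "data": {"rows": [[0, 0, 0, 0, 0.03, 0.05, -1], [0, 0, 0, 0, 0.06, 0.1, -1], [0, 0, 0, 0, 0.09, 0.15, -1], [0, 0, 0, 0, 0.1, 0.17, -1], [0, 0, 0, 0, 0.1, 0.17, -1]]}}

```text
time_s: 28.72
position: [0.467, 0.4765, 0.2181]
eef_rot: [[0.005, -0.998, 0.069], [0.003, 0.069, 0.998], [-1.0, -0.005, 0.003]]
ft_force: [0.1, -0.8, 0.1]
width: 0.092
```

Run:
```python
from h import *; from cases import *
t=camera("top");s=camera("side");st=sense();print(st["time_s"],st["position"],st["ft_force"].round(1))
stackchk(t,s,3)
for o in poses(t,lambda p:1): print(*o[:-1])
cv2.imwrite("pics/top4.png",cv2.resize(t[110:290,190:460],(780,520),interpolation=2))
cv2.imwrite("pics/side4.png",cv2.resize(s[130:290,190:430],(780,520),interpolation=2))
```

```text
28.825 [0.46997206 0.47262551 0.21734551] [ 0.5  0.  -0.6]
blue [321.93565127 149.75627054] ((321.5586242675781, 154.2965545654297), (26.242372512817383, 51.1560173034668), 4.763641834259033)
tab [320.45833333 165.04166667] [0.6205 0.2015 0.126 ] vs base tab .6206 .2015
[391.  255.8] 1 327 [0.437  0.0433] -8.39 40.4 [0.4746 0.0378] 10.3
[320.5 165. ] 1 372 [0.6387 0.2026] -3.63 45.6 [0.6766 0.2002] 4.8
```

View pics/top4.png

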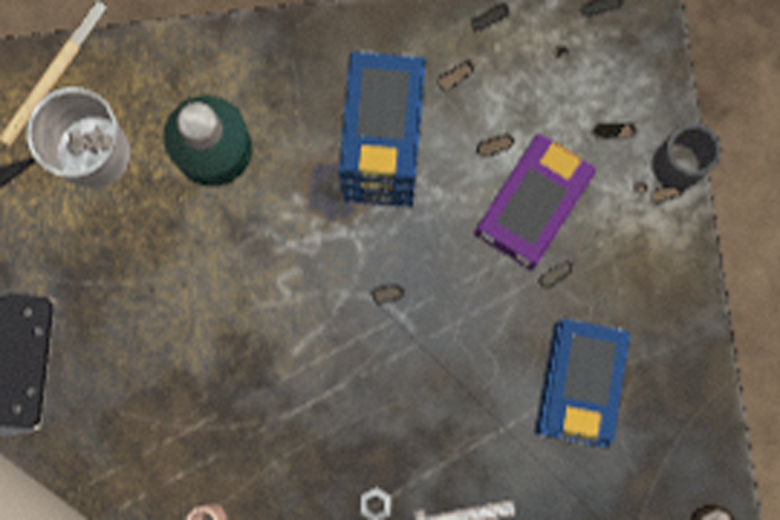

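View pics/side4.png

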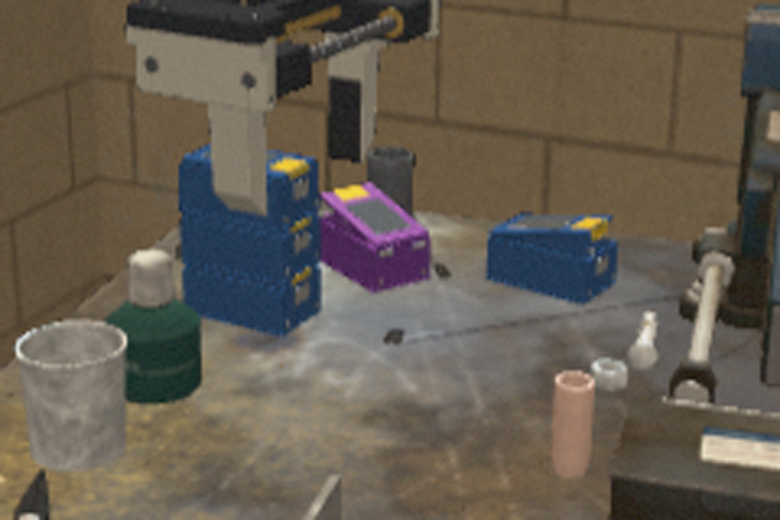

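The column of three is flush. The faulty case is still open where it stood, the bystanders look where they were, and the arm is clear.

```bash
python3 -c "
from station import *
print(job_done())"
```

```text
the job is handed in; nothing more can be done
None
```

Two of the three loose cases clicked shut and are stacked on the base case. The third has a faulty latch, so I left it open where it stood. I handed the job in at about 29 s of robot time.

- **Pressing:** The left and middle loose cases peaked at about 6 N, and the force then fell away as the lids snapped down. Pictures showed both staying shut.
- **Faulty case:** The right-hand one (near x 0.47, y 0.04) was still rising at 11 N with no click, well past the 6–7 N of a sound catch. I released it, and it sprang back open.
- **Stacking:** Both shut cases were lowered to light contact (about 2–5 N), then released. Their tabs measured within about 1 mm of the base case's tab, and the yaw was within about 0.5°.
- **Final pictures:** The three-high column looks flush, and the tin, cup, pipe, nozzle and purple case look unmoved. I judged the bystanders by eye and did not re-measure them. The gripper was about 0.3 m clear of the column.
- **Checks that disagreed:** The final routine shifted the open case by 2–4 mm and the top case's centre by about 18 mm. Both come from that routine assuming a shut, bench-level lid. The top-case figures above use its true height, and the open case's tab was within 0.2 pixel of where it was at the start.

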